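# Wipe the retaining leaves of a bore flush with an edge tool

## Robot

A 7-joint arm with a two-finger parallel gripper is mounted at the origin on a cart in front of the work surface, level with it; the furniture and walls round the work are solid. World frame = base frame: x ahead of the robot, y to its left, z up, the work surface at z = 0. Lengths are in m, angles in rad, forces in N, time in s.
With the tool pointing down it reaches from about 0.425 to 0.95 m from the base axis. Payload 16.7 kg.
Tool frame: the origin (TCP) lies at the very end of the fingers, on their centre line; the grasp point (between the pads) lies 19 mm behind it; z points along the fingers, y is the line along which they close (so a half turn about z gives the same grasp; the last joint's range is limited). The gripper opens to 94 mm and grips with 3 to 60 N. Pads are 16 mm wide; open, the fingers measure 119 mm over their backs; the gripper's body (75 mm by 177 mm) begins 78 mm behind the grasp point.
Start: joints at [1.105, 0.426, 0.074, 1.606, -0.034, 1.111, -0.067], TCP at [0.21, -0.641, 0.205] pointing down, gripper open.
Joint ranges: [-2.85, 2.85], [-0.5, 2.14], [-1.23, 1.37], [0.21, 2.46], [-1.02, 4.16], [0.16, 2.05], [-2.73, 2.73]. Speed limits (rad/s): [1.89, 1.89, 2.39, 2.39, 3.01, 3.01, 3.01].

## Interface

Orientations are given as a unit quaternion [x, y, z, w].
In Python, from cell import status, imaging, job gives the robot as it stands. The module is installed in compiled form; this text tells all that it offers.
- The arm moves only by the shell command python3 -m inch 'ROWS' [FORCE]. ROWS is JSON, a list of rows, each a list of 7 numbers: the shift along the tool's x, y, z in cm, then the turn, a rotation vector about the tool's x, y, z in rad, then the closure in counts, from 0 (fully open) to 255 (shut). A call has 1 to 5 rows; each row shifts and turns the commanded pose from where the row before left it, along the tool's axes as they then stand; what a row does not reach is not made up. A row lasts 1/12 s, in which the tool goes at most 41.7 mm and 7.16 degrees, less where a joint would pass 70% of its speed; a pose out of reach is approached as far as the arm can. A call is refused whole if a number of a shift passes 4.17 or a number of a turn 0.125, either way. A call with a gripper value outside its range is refused whole. The fingers move at their own pace and stop on an object; FORCE is the grip in N (left out, the last holds). Time passes only in rows, so rows that do not move let the fingers close. It gives the time, the measured TCP pose, the force, the opening and the grip force at its end, in the units of the state.
- status.observe(): the state, without advancing time (a new reading comes with each control period).
- imaging.snapshot(name): name is "scene" or "side" or "wrist"; returns a dict with "frame" (480x640x3 uint8, red, green, blue), "fx", "fy", "cx", "cy" (pixels), "xyz" and "orientation" of the camera in the world; the wrist camera has in their place "T_tool_cam" (4x4, takes a point from camera to tool coordinates, whose origin is the TCP and whose axes are the flange's). Camera axes: x right, y up, looking along -z (the intrinsics and any distortion apply to the point x, -y, -z); pixel columns grow to the right and rows downward; lengths in m; the calibration is good to about 2 mm. A picture is of the moment at which its call begins: read the wrist's pose just before it. There is no depth.
- job.close_job(): hands the job in; it is judged then, once.
The state is a dict: "clock": time; "q": joint angles; "joint_vel": joint speeds; "joint_torque": joint torques, N m; "tool_pos": TCP position; "tool_rot": TCP orientation; "contact_force": force on the tool from outside, world axes, zero at the start; "ft_torque": the same for the moment, N m; "finger_gap": opening from 0.0 (shut) to 1.0 (fully open); "grasp_force": force on a finger pad.
Only numpy, scipy, OpenCV 4.12 (cv2) and the standard library are available. Lean on these libraries where they do the work, as an engineer would, in place of code of your own. Each camera call takes 0.05 s, during which the arm holds its last target. There are 200 camera calls.

## Task

Take the red-handled edge tool from its wooden holder and, with its ball end just inside the bore of the aluminium housing, wipe in a full circle round the bore edge with steady, gentle outward pressure until every brass leaf lies flush on the wall (seen from above they fold away anticlockwise). Only the tool may touch the housing, pressing with at most 12 N. Then stand the tool upright in its holder again with the collar fully down, and leave the other things on the table alone.

Things in the scene. Friction and masses are not known exactly. Their poses are not given: they have to be found in the camera images.
- edge_tool: edge-finishing tool standing upright in the wooden holder: red square handle 22x22 mm, 44 mm high, on a round dark steel collar 36 mm across and 6 mm thick; below the collar a thin steel blade with a ball end. Origin at the centre of the collar's underside, z up along the handle (handle from z = 6 to 50 mm), x and y square to the handle's flats. About 0.15 kg
- ball (a point): centre of the tool's 10 mm steel ball end, 47 mm straight below the tool's origin while the blade is unbent. The blade (6 mm thick) sits in a rubber boot under the collar and springs sideways at the ball by about 1 mm for each 3 N, at most 9 mm
- holder: fixed light-wood block, 70x70x60 mm, origin at the centre of its underside, z up; a vertical 20x20 mm square hole goes right down through its middle; the tool hangs in it with the collar resting on the top face
- holder_mouth (a point): centre of the hole's mouth on the holder's top face (60 mm above the table)
- base_plate: fixed grey base plate, 140x140x8 mm, origin at the centre of its underside, z up. On it is clamped a round aluminium housing (84 mm across, rim 44 mm above the table, two small lugs at its foot) with an open bore. The housing does NOT sit exactly in the plate's middle: it is fixed 6 to 9 mm off it, in any direction and turned anyhow, which no reading tells
- rim_mid (a point): point over the plate's middle at the height of the housing's rim (44 mm above the table); the bore's true middle lies 6 to 9 mm away from it in some direction. The bore is 62 mm wide and open 35 mm deep; brass leaves line it 2 to 16 mm below the rim. With all leaves flush 55 mm are clear, so the ball's centre then runs on a circle of about 22.5 mm radius about the bore's middle
- leaf0 (a joint): one of ten brass leaves, numbered anticlockwise, shaped as told under leaf1; rad out from the wall, 0 flush
- leaf1 (a joint): one of 10 brass leaves, 15 mm long, 14 high, 2 thick. Pivoted stiffly at one end, it stays where pushed; seen from above it runs anticlockwise from its pivot and leans into the bore by its free end, up to 6.5 mm. Wiped anticlockwise it folds smoothly (1 to 4 N); clockwise the ball catches on its end; rad out from the wall, 0 flush
- leaf2 (a joint): brass leaf 2: rad out from the wall, 0 flush
- leaf3 (a joint): brass leaf 3: rad out from the wall, 0 flush
- leaf4 (a joint): brass leaf 4: rad out from the wall, 0 flush
- leaf5 (a joint): brass leaf 5: rad out from the wall, 0 flush
- leaf6 (a joint): brass leaf 6: rad out from the wall, 0 flush
- leaf7 (a joint): brass leaf 7: rad out from the wall, 0 flush
- leaf8 (a joint): brass leaf 8: rad out from the wall, 0 flush
- leaf9 (a joint): brass leaf 9: rad out from the wall, 0 flush
- glue_bottle: small white glue bottle with green cap, 44x44x62 mm, bystander at the back; origin at the centre of its underside
- blue_cap: small blue cap, 33 mm wide, 19 high, bystander at the back; origin at the centre of its underside
- sanding_stick: dark flat sanding stick, 19x178x5 mm, bystander on the left; origin at the centre of its underside
- paint_bottle: small dropper bottle of blue paint, 25 mm wide, 82 high, bystander at the back left; origin at the centre of its underside
There are look-alikes about, which are no part of the job. Of the things like the edge_tool, leave any that is pink; of the rest the larger one is meant.

How it is judged:
By the outcome, as a careful person would: the job done as asked, in the order asked, and still so for the second after the job is handed in, with the robot touching nothing.
It also fails if it takes over 72 s, if anything falls off the work surface, if the arm or the gripper's body presses on something with over 40 N, if the wrist force passes 120 N, or if a joint passes its speed limit or range.

## Working session

There is one attempt and no reset: what is moved stays moved. The work goes in short steps, Python scripts to look and compute and a shell command to move; the robot and the scene stay as the last step left them, time stands still between calls to the robot, and variables do not carry over. Pictures are saved under pics/ and viewed, at most 10 in all, crops included, and the job is handed in when it is done.

```bash
mkdir -p pics; cat > h.py <<'E'
import numpy as np, cv2
from scipy.spatial.transform import Rotation as R
from cell import status, imaging, job
def cam(name):
    s=status.observe(); d=imaging.snapshot(name)
    if 'T_tool_cam' in d:
        T=np.eye(4); T[:3,:3]=R.from_quat(s['tool_rot']).as_matrix(); T[:3,3]=s['tool_pos']
        T=T@np.array(d['T_tool_cam']); d['P']=T[:3,3]; d['M']=T[:3,:3]
    else:
        d['P']=np.array(d['xyz']); d['M']=R.from_quat(d['orientation']).as_matrix()
    return d
def ray(d,u,v):
    r=d['M']@np.array([(u-d['cx'])/d['fx'],-(v-d['cy'])/d['fy'],-1]); return d['P'],r/np.linalg.norm(r)
def onz(d,u,v,z):
    p,r=ray(d,u,v); return p+r*(z-p[2])/r[2]
def proj(d,X):
    c=d['M'].T@(np.array(X)-d['P']); return d['cx']+d['fx']*c[0]/-c[2], d['cy']-d['fy']*c[1]/-c[2]
def save(d,n,box=None,s=1):
    f=d['frame'][...,::-1]
    if box: f=f[box[1]:box[3],box[0]:box[2]]
    cv2.imwrite('pics/'+n,cv2.resize(f,None,fx=s,fy=s,interpolation=cv2.INTER_CUBIC))
E
python3 - <<'E'
from h import *
import pickle
ds={n:cam(n) for n in('scene','side','wrist')}
pickle.dump(ds,open('ds.pkl','wb'))
f=np.hstack([ds[n]['frame'] for n in('scene','side')])
save(ds['scene'],'a.png');save(ds['side'],'b.png')
for n,d in ds.items(): print(n,d['P'].round(3),d['fx'],d['cx'],d['cy'],[k for k in d],d['M'].round(2).tolist())
s=status.observe();print(s['tool_pos'],s['tool_rot'],s['contact_force'],s['clock'])
E
```

```text
scene [ 0.367 -0.871  0.696] 553.3493357181414 320.0337599199186 240.44939175456713 ['frame', 'fx', 'fy', 'cx', 'cy', 'xyz', 'orientation', 'P', 'M'] [[0.96, 0.12, -0.24], [-0.27, 0.52, -0.81], [0.02, 0.85, 0.53]]
side [1.045 0.278 0.794] 464.34372245820725 319.19143676846926 244.60146914790627 ['frame', 'fx', 'fy', 'cx', 'cy', 'xyz', 'orientation', 'P', 'M'] [[-0.48, -0.73, 0.48], [0.88, -0.41, 0.25], [0.01, 0.54, 0.84]]
wrist [ 0.276 -0.62   0.385] 384.53059796532676 327.4202410204901 231.6972465654035 ['frame', 'fx', 'fy', 'cx', 'cy', 'T_tool_cam', 'P', 'M'] [[0.31, 0.92, 0.23], [-0.95, 0.3, 0.07], [-0.0, -0.24, 0.97]]
[ 0.21014046 -0.64110689  0.20494326] [ 9.87484981e-01  1.57712306e-01 -1.11572762e-04 -4.77694365e-04] [ 0.11239111 -0.17731808  0.16587018] 0.15
```

View pics/a.png

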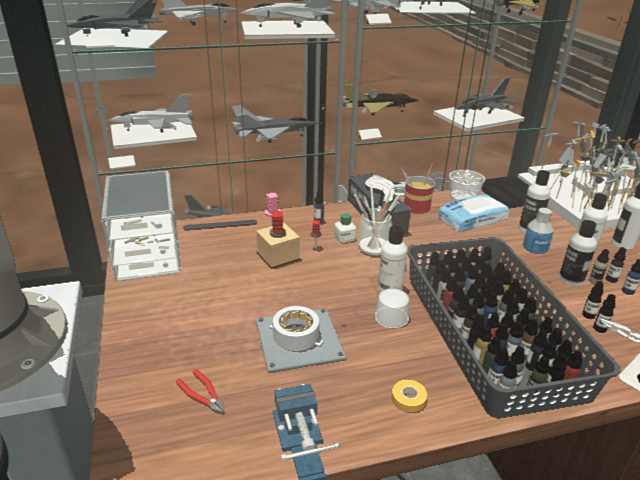

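View pics/b.png

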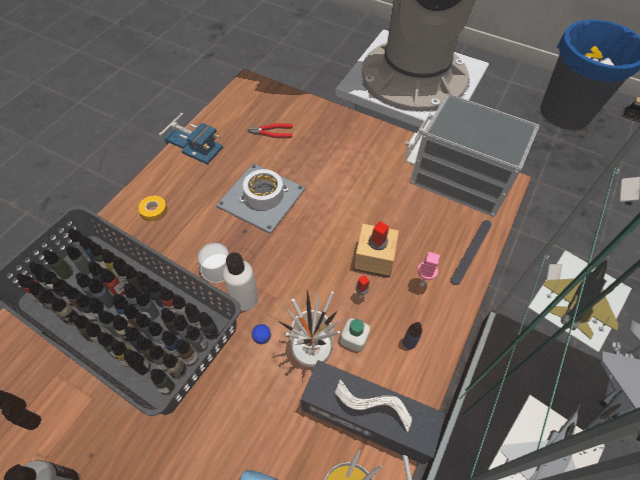

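Scene picture: the red handles are at (278,222) in the wooden holder, at (316,230) small and loose, and pink at (271,203). In the side view these are at (380,235), (362,285) and (430,262). I choose the large red one in the wood block. The housing is at scene (297,328) and side (263,188).

```bash
python3 - <<'E'
from h import *
import pickle
ds=pickle.load(open('ds.pkl','rb'))
def cr(d,b,s): return cv2.resize(d['frame'][b[1]:b[3],b[0]:b[2],::-1],s,interpolation=cv2.INTER_CUBIC)
A=cr(ds['scene'],(245,195,345,270),(400,300));B=cr(ds['side'],(340,205,440,280),(400,300))
C=cr(ds['scene'],(250,295,350,370),(400,300));D=cr(ds['side'],(213,153,313,228),(400,300))
cv2.imwrite('pics/c.png',np.vstack([np.hstack([A,B]),np.hstack([C,D])]))
def tri(a,b):
    M=np.zeros((3,3));v=np.zeros(3)
    for p,r in(a,b):
        Q=np.eye(3)-np.outer(r,r);M+=Q;v+=Q@p
    x=np.linalg.solve(M,v);return x,[np.linalg.norm((np.eye(3)-np.outer(r,r))@(x-p)) for p,r in(a,b)]
cs={}
for n,b in(('scene',(245,195,300,270)),('side',(355,205,400,280))):
    d=ds[n];h=cv2.cvtColor(d['frame'],cv2.COLOR_RGB2HSV).astype(int)
    red=((h[...,0]<6)|(h[...,0]>174))&(h[...,1]>170)&(h[...,2]>80)
    m=np.zeros_like(red);m[b[1]:b[3],b[0]:b[2]]=red[b[1]:b[3],b[0]:b[2]]
    v,u=np.nonzero(m);cs[n]=(u.mean(),v.mean());print(n,m.sum(),u.min(),u.max(),v.min(),v.max(),cs[n])
print(tri(ray(ds['scene'],*cs['scene']),ray(ds['side'],*cs['side'])))
E
```

```text
scene 117 273 281 212 232 (np.float64(277.11965811965814), np.float64(220.2905982905983))
side 245 359 388 221 279 (np.float64(377.7142857142857), np.float64(237.21632653061224))
(array([0.57374548, 0.15403423, 0.08815552]), [np.float64(0.0037195331455624724), np.float64(0.0037195331455624646)])
```

View pics/c.png

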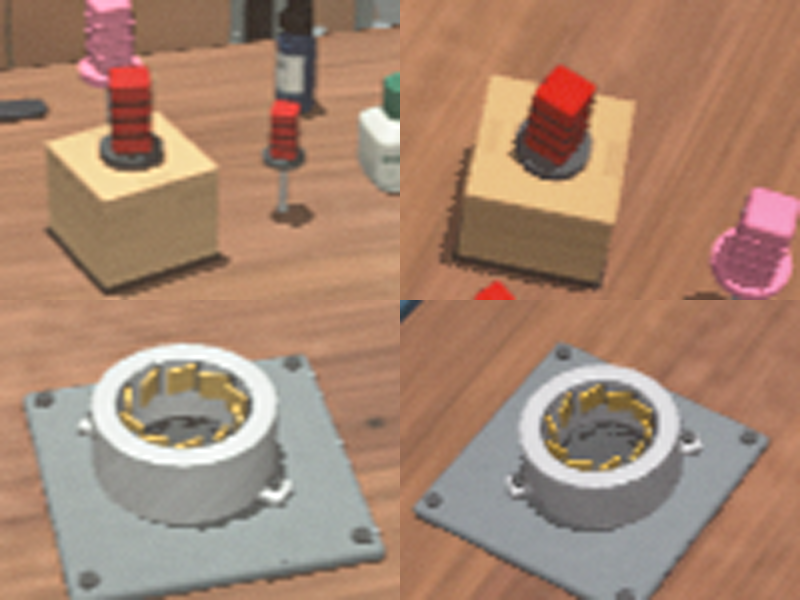

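The crop shows the chosen tool: its large red handle and dark collar sit in the wood block, while the small red and pink tools stand outside it. Holder top corners are around crop (50,148), (105,200), (216,165), (160,115) in the scene view and (490,75), (634,100), (612,222), (465,208) in the side view.

```bash
python3 - <<'E'
from h import *
import pickle
ds=pickle.load(open('ds.pkl','rb'))
A=[(50,148),(105,200),(216,165),(160,115)];B=[(490,75),(634,100),(612,222),(465,208)]
for n,L,f in(('scene',A,lambda x,y:(x/4+245,y/4+195)),('side',B,lambda x,y:((x-400)/4+340,y/4+205))):
    P=np.array([onz(ds[n],*f(*p),.06) for p in L]);E=np.diff(np.vstack([P,P[:1]]),axis=0)
    print(n,P.mean(0).round(4),np.linalg.norm(E,axis=1).round(3),(np.degrees(np.arctan2(E[:,1],E[:,0]))%90).round(1))
print(onz(ds['side'],381.25,227,.11), onz(ds['scene'],277.5,213,.11))
print(onz(ds['scene'],185/4+250,(402-300)/4+295,.044),onz(ds['side'],200/4+213,(426-300)/4+153,.044))
s=status.observe();M=R.from_quat(s['tool_rot']).as_matrix();print(M.round(3))
print((M.T@(np.array([.572,.155,.25])-s['tool_pos'])*100).round(1))
print(cam('wrist')['T_tool_cam'])
E
```

```text
scene [0.5709 0.1466 0.06  ] [0.062 0.069 0.062 0.07 ] [17.8 17.4 16.8 17.5]
side [0.5701 0.1525 0.06  ] [0.07  0.07  0.068 0.077] [17.1 15.2 22.8 17.2]
[0.56909416 0.15291575 0.11      ] [0.57124373 0.15185331 0.11      ]
[ 0.5459916  -0.12605678  0.044     ] [ 0.54534496 -0.12041458  0.044     ]
[[ 0.95   0.311 -0.   ]
 [ 0.311 -0.95   0.001]
 [-0.    -0.001 -1.   ]]
[ 59.2 -64.4  -4.4]
[[ 4.19653903e-04  9.70392372e-01  2.41533575e-01  6.88794884e-02]
 [ 9.99999853e-01 -4.89813578e-04  2.30433878e-04  2.76412661e-04]
 [ 3.41917702e-04  2.41533443e-01 -9.70392436e-01 -1.79766856e-01]
 [ 0.00000000e+00  0.00000000e+00  0.00000000e+00  1.00000000e+00]]
```

```bash
R5='' ; 
python3 -m inch '[[2.4,-1.94,0,0,0,0,0],[2.4,-1.94,0,0,0,0,0],[2.4,-1.94,0,0,0,0,0],[2.4,-1.94,0,0,0,0,0],[2.4,-1.94,0,0,0,0,0]]'
python3 -m inch '[[2.4,-1.94,0,0,0,0,0],[2.4,-1.94,0,0,0,0,0],[2.4,-1.94,0,0,0,0,0],[2.4,-1.94,0,0,0,0,0],[2.4,-1.94,0,0,0,0,0]]'
python3 -m inch '[[2.4,-1.94,0,0,0,0,0],[2.4,-1.94,0,0,0,0,0],[2.4,-1.94,0,0,0,0,0],[2.4,-1.94,0,0,0,0,0],[2.4,-1.94,0,0,0,0,0]]'
python3 -m inch '[[2.4,-1.94,0,0,0,0,0],[2.4,-1.94,0,0,0,0,0],[2.4,-1.94,0,0,0,0,0],[2.4,-1.94,0,0,0,0,0],[0,0,0,0,0,0,0]]'
python3 -c "
from h import *
import pickle
d=cam('wrist');pickle.dump(d,open('w1.pkl','wb'));save(d,'w1.png')"
```

```text
clock: 0.62
tool_pos: [0.2946, -0.5104, 0.2054]
tool_rot: [0.987, 0.158, -0.0, -0.0]
contact_force: [-0.7, -0.0, 1.3]
finger_gap: 1.003
grasp_force: 0.0
clock: 1.03
tool_pos: [0.3784, -0.3809, 0.2055]
tool_rot: [0.987, 0.158, 0.0, 0.0]
contact_force: [1.3, -0.2, -0.0]
finger_gap: 1.004
grasp_force: 0.0
clock: 1.45
tool_pos: [0.4623, -0.2513, 0.2056]
tool_rot: [0.987, 0.158, 0.0, 0.0]
contact_force: [0.9, -0.7, 0.8]
finger_gap: 1.002
grasp_force: 0.0
clock: 1.87
tool_pos: [0.5315, -0.1433, 0.2055]
tool_rot: [0.987, 0.161, 0.001, -0.001]
contact_force: [-1.0, 0.6, -0.1]
finger_gap: 1.0
grasp_force: 0.0
```

View pics/w1.png

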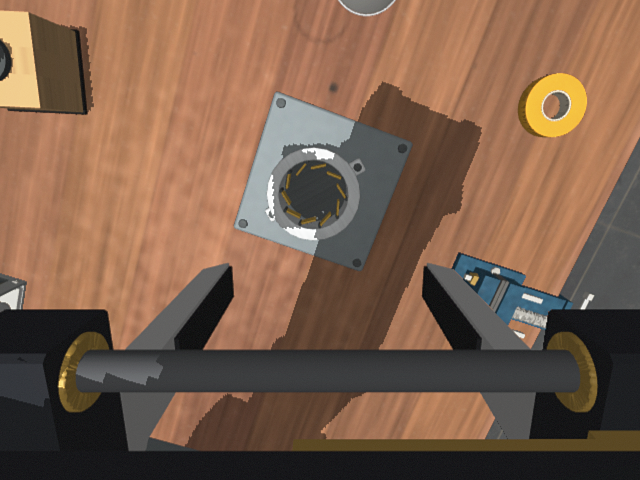

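The wrist view shows the housing's rim centred near (313,193) with the brass leaves inside it, and the plate lies in part shadow. The holder is at the top left (15,65).

```bash
cat >> h.py <<'E'
def bore(d,c,w=60):
    u0,v0=map(int,c);f=d['frame'][v0-w:v0+w,u0-w:u0+w];h=cv2.cvtColor(f,cv2.COLOR_RGB2HSV)
    m=((h[...,2]<95)|((h[...,1]>90)&(h[...,0]<40))).astype(np.uint8)
    m=cv2.morphologyEx(m,cv2.MORPH_OPEN,np.ones((3,3),np.uint8))
    n,l,st,ce=cv2.connectedComponentsWithStats(m)
    i=l[w,w] or 1+np.argmin(np.linalg.norm(ce[1:]-w,axis=1))
    ct=max(cv2.findContours((l==i).astype(np.uint8),cv2.RETR_EXTERNAL,cv2.CHAIN_APPROX_NONE)[0],key=cv2.contourArea)
    H=cv2.convexHull(ct)[:,0]+[u0-w,v0-w]
    P=np.array([onz(d,x,y,.044)[:2] for x,y in H])
    A=np.c_[2*P,np.ones(len(P))];s=np.linalg.lstsq(A,(P**2).sum(1),rcond=None)[0]
    r=np.sqrt(s[2]+s[:2]@s[:2]);res=np.linalg.norm(P-s[:2],axis=1)-r
    return s[:2],r,res.std(),st[i],H
E
python3 - <<'E'
from h import *
import pickle
d=pickle.load(open('w1.pkl','rb'))
c,r,e,st,H=bore(d,(313,193));print(c,r,e,st)
Q=np.array([onz(d,*p,.008) for p in((277,93),(411,144),(360,270),(234,227))]);print('plate',Q.mean(0),np.linalg.norm(np.diff(Q,axis=0),axis=1))
h=cv2.cvtColor(d['frame'],cv2.COLOR_RGB2HSV)
save(d,'w1c.png',(255,135,375,255),5)
s=status.observe();M=R.from_quat(s['tool_rot']).as_matrix();print(s['tool_pos'],np.degrees(np.arctan2(M[1,0],M[0,0])))
print(M.T@(np.array([.57,.152,.2])-s['tool_pos'])*100)
E
```

```text
[ 0.54483392 -0.1251517 ] 0.030741553954180986 0.00018396162637719182 [  26   27   69   68 3506]
plate [ 0.54925719 -0.12998799  0.008     ] [0.13491051 0.13544222 0.1358795 ]
[ 0.53005365 -0.14601203  0.20532972] 18.422442543907398
[ 13.20743918 -27.01106044   0.56484656]
```

View pics/w1c.png

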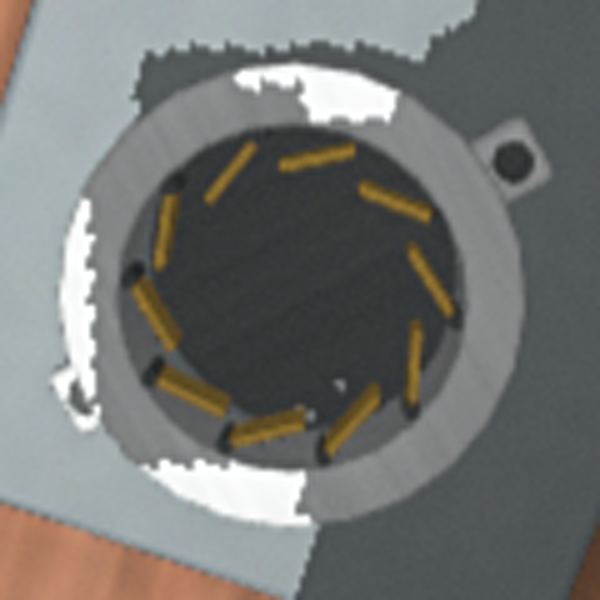

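The crop shows the bore edge and ten leaves clearly; the bore fit gives radius 30.7 mm (31 expected), centre (0.5448, -0.1252). Next is the holder.

```bash

python3 -m inch '[[1.47,-3.0,0,0,0,0,0],[1.47,-3.0,0,0,0,0,0],[1.47,-3.0,0,0,0,0,0],[1.47,-3.0,0,0,0,0,0],[1.47,-3.0,0,0,0,0,0]]'
python3 -m inch '[[1.47,-3.0,0,0,0,0,0],[1.47,-3.0,0,0,0,0,0],[1.47,-3.0,0,0,0,0,0],[1.47,-3.0,0,0,0,0,0],[0,0,0,0,0,0,0]]'
python3 - <<'E'
from h import *
import pickle
d=cam('wrist');pickle.dump(d,open('w2.pkl','wb'));save(d,'w2.png')
f=d['frame'];h=cv2.cvtColor(f,cv2.COLOR_RGB2HSV)
m=(((h[...,0]<5)|(h[...,0]>174))&(h[...,1]>170)&(h[...,2]>70)).astype(np.uint8)
n,l,st,ce=cv2.connectedComponentsWithStats(m)
for i in range(1,n):
    if st[i][4]>100:
        c=max(cv2.findContours((l==i).astype(np.uint8),0,1)[0],key=cv2.contourArea);print(st[i],cv2.minAreaRect(c),onz(d,*ce[i],.11))
E
```

```text
clock: 2.33
tool_pos: [0.5516, 0.0167, 0.2056]
tool_rot: [0.988, 0.157, -0.0, 0.0]
contact_force: [1.1, 0.6, -0.9]
finger_gap: 1.001
grasp_force: 0.0
clock: 2.75
tool_pos: [0.5701, 0.1547, 0.2055]
tool_rot: [0.987, 0.161, 0.0, -0.001]
contact_force: [-0.6, -0.1, -0.5]
finger_gap: 1.0
grasp_force: 0.0
[341  99  26  26 377] ((353.25, 111.25001525878906), (19.091880798339844, 19.798988342285156), 45.0) [0.65665944 0.16491843 0.11      ]
[316 215  36  38 855] ((333.0094299316406, 233.28302001953125), (29.429960250854492, 30.012731552124023), 29.05460548400879) [0.57065766 0.1505071  0.11      ]
```

View pics/w2.png

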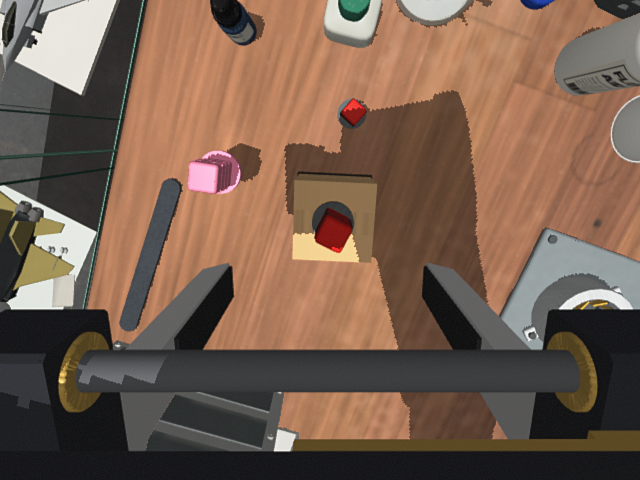

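```bash
python3 - <<'E'
from h import *
import pickle
d=pickle.load(open('w2.pkl','rb'));f=d['frame']
save(d,'w2c.png',(295,190,375,250),10)
E
```

```text
(no output)
```

View pics/w2c.png

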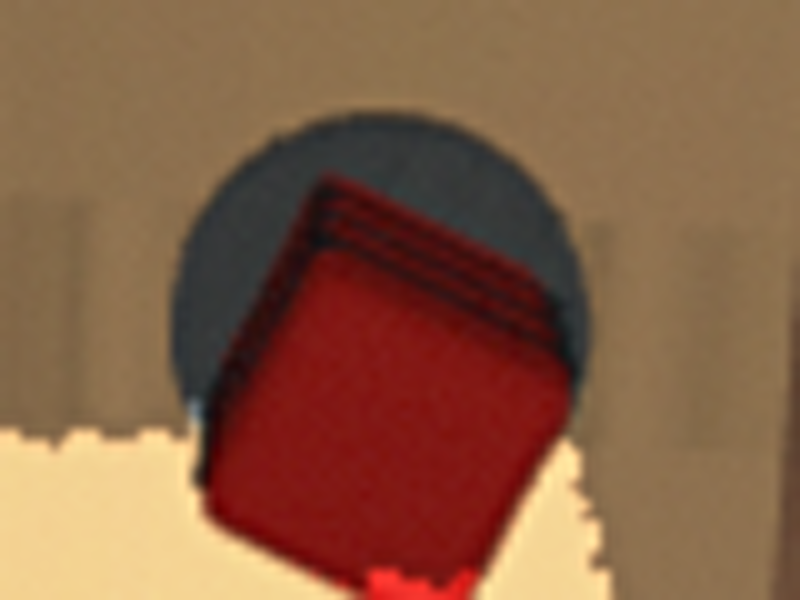

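The crop shows the handle's top face turned about 26.5° clockwise from the image axes, with centre near (334,234) in the full image. The collar's centre is near (333,222).

```bash
python3 - <<'E'
from h import *
import pickle
d=pickle.load(open('w2.pkl','rb'))
print(onz(d,333.9,234.1,.11),onz(d,333.1,222.1,.066))
s=status.observe();M=R.from_quat(s['tool_rot']).as_matrix();print(s['tool_pos'],s['q'],np.degrees(np.arctan2(M[1,0],M[0,0])))
for P in((333.9,234.1,.11),(333.1,222.1,.066)): print(M.T@(onz(d,*P)-s['tool_pos'])*100)
E
```

```text
[0.57028912 0.14974872 0.11      ] [0.56962523 0.14960819 0.066     ]
[0.57009808 0.15138476 0.20526882] [-0.0455013   0.31547018 -0.39651698  1.78129565  0.13568406  1.07176741
 -1.73966657] 18.3737492738318
[-0.03241354  0.17134962  9.52670956]
[-0.09937331  0.16840839 13.92672237]
```

```bash

python3 -m inch '[[-0.06,0.17,2,0,0,0.115,0],[0,0,3,0,0,0.115,0],[0,0,3,0,0,0.115,0],[0,0,3,0,0,0.115,0],[0,0,1.5,0,0,0,0]]'
python3 -m inch '[[0,0,1.0,0,0,0,0],[0,0,0,0,0,0,0],[0,0,0,0,0,0,255],[0,0,0,0,0,0,255],[0,0,0,0,0,0,255]]' 50
python3 -m inch '[[0,0,0,0,0,0,255],[0,0,0,0,0,0,255],[0,0,0,0,0,0,255],[0,0,0,0,0,0,255],[0,0,0,0,0,0,255]]'
python3 -m inch '[[0,0,0,0,0,0,255],[0,0,0,0,0,0,255],[0,0,0,0,0,0,255]]'
```

```text
clock: 3.22
tool_pos: [0.5689, 0.144, 0.0773]
tool_rot: [0.997, -0.077, -0.001, 0.001]
contact_force: [-1.0, -0.1, -0.3]
finger_gap: 1.0
grasp_force: 0.0
clock: 3.63
tool_pos: [0.5712, 0.1467, 0.0719]
tool_rot: [0.997, -0.072, 0.001, -0.0]
contact_force: [0.1, 0.1, -0.3]
finger_gap: 0.826
grasp_force: 0.0
clock: 4.05
tool_pos: [0.5704, 0.1469, 0.0706]
tool_rot: [0.997, -0.072, 0.0, -0.0]
contact_force: [-0.3, -0.6, -0.5]
finger_gap: 0.469
grasp_force: 0.0
clock: 4.3
tool_pos: [0.5704, 0.147, 0.0705]
tool_rot: [0.997, -0.072, 0.0, -0.0]
contact_force: [0.3, 0.9, -0.5]
finger_gap: 0.256
grasp_force: 0.3
```

```bash

python3 -m inch '[[0,0,0,0,0,0,255],[0,0,0,0,0,0,255],[0,0,0,0,0,0,255],[0,0,0,0,0,0,255]]' 55
python3 -m inch '[[0,0,-0.5,0,0,0,255],[0,0,-1.5,0,0,0,255],[0,0,-2,0,0,0,255],[0,0,-2.5,0,0,0,255],[0,0,-2.5,0,0,0,255]]'
python3 -m inch '[[0,0,-1.5,0,0,0,255],[0,0,0,0,0,0,255],[0,0,0,0,0,0,255],[0,0,0,0,0,0,255]]'
python3 - <<'E'
from h import *
import pickle
s=status.observe();print(s['tool_pos'],s['contact_force'],s['ft_torque'])
ds={n:cam(n) for n in('scene','side','wrist')};pickle.dump(ds,open('ds2.pkl','wb'))
for n in('scene','side'): print(n,proj(ds[n],s['tool_pos']))
def cr(d,X,w,h,s):
    u,v=map(int,proj(d,X));return cv2.resize(d['frame'][v-h:v+h,u-w:u+w,::-1],s,interpolation=cv2.INTER_CUBIC)
X=np.array(s['tool_pos'])-[0,0,.025]
cv2.imwrite('pics/g.png',np.vstack([np.hstack([cr(ds[n],X,50,38,(400,300)) for n in('scene','side')]),cv2.resize(ds['wrist']['frame'][150:390,160:480,::-1],(800,300))]))
E
```

```text
clock: 4.63
tool_pos: [0.5704, 0.1469, 0.0705]
tool_rot: [0.997, -0.072, 0.0, -0.0]
contact_force: [-0.1, 0.6, 0.4]
finger_gap: 0.231
grasp_force: 55.0
clock: 5.05
tool_pos: [0.5698, 0.1467, 0.1615]
tool_rot: [0.997, -0.072, -0.001, 0.0]
contact_force: [0.7, 0.3, -1.6]
finger_gap: 0.228
grasp_force: 55.0
clock: 5.38
tool_pos: [0.5698, 0.1466, 0.1748]
tool_rot: [0.997, -0.072, -0.0, 0.0]
contact_force: [-0.4, 0.9, -2.1]
finger_gap: 0.231
grasp_force: 55.0
[0.5698242  0.14656757 0.17475011] [-0.35744857  0.9337503  -2.09094128] [ 0.03643214 -0.00543149  0.01400507]
scene (np.float64(276.7849354964248), np.float64(187.14275097497335))
side (np.float64(382.3862031798225), np.float64(203.76575107232026))
```

View pics/g.png

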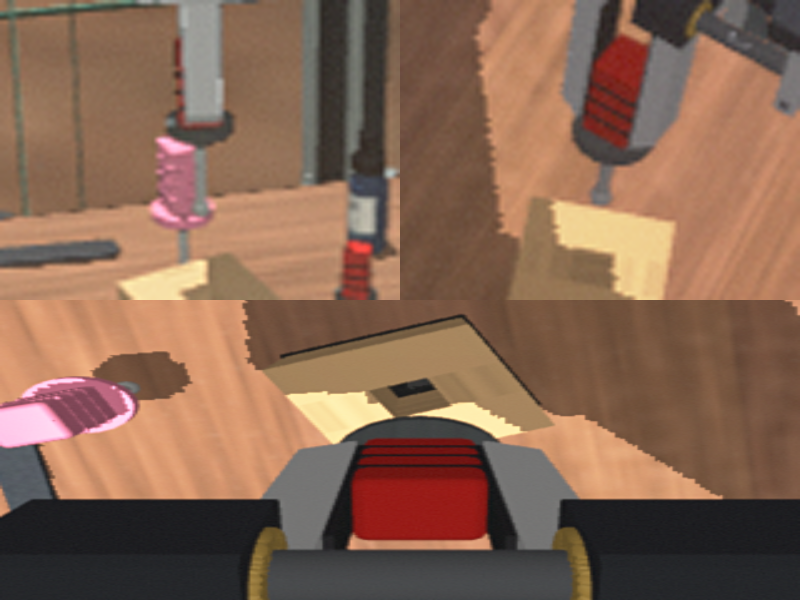

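The pictures show the tool firmly held: collar just below the finger tips, ball end free and the holder hole empty. I'll take a settled look at the bore, from 6 cm short of it.

```bash

python3 -m inch '[[-0.52,3.03,0,0,0,0,255],[-0.52,3.03,0,0,0,0,255],[-0.52,3.03,0,0,0,0,255],[-0.52,3.03,0,0,0,0,255],[-0.52,3.03,0,0,0,0,255]]'
python3 -m inch '[[-0.52,3.03,0,0,0,0,255],[-0.52,3.03,0,0,0,0,255],[-0.52,3.03,0,0,0,0,255],[-0.52,3.03,0,0,0,0,255],[0,0,0,0,0,0,255]]'
python3 -m inch '[[0,0,0,0,0,0,255],[0,0,0,0,0,0,255],[0,0,0,0,0,0,255]]'
python3 - <<'E'
from h import *
import pickle
d2=pickle.load(open('ds2.pkl','rb'))['wrist']
p=onz(d2,328,314,.2143);s=status.observe();M=R.from_quat(s['tool_rot']).as_matrix()
print('handle top in tool',M.T@(p-[.5698,.1466,.1748])*1000)
print(s['tool_pos'],s['contact_force'])
d=cam('wrist');pickle.dump(d,open('w3.pkl','wb'))
c0=proj(d,[.5448,-.1252,.044]);print(c0)
c,r,e,st,H=bore(d,c0,75);print(c,r*1e3,e*1e3,st)
print(M.T@(np.r_[c,.04]-s['tool_pos'])*100, np.degrees(np.arctan2(M[1,0],M[0,0])))
f=d['frame'].copy();cv2.polylines(f,[H.astype(int)],True,(255,0,0));d['frame']=f;save(d,'w3.png',(200,60,500,285),2)
E
```

```text
clock: 5.95
tool_pos: [0.522, -0.0006, 0.1748]
tool_rot: [0.997, -0.071, -0.001, -0.0]
contact_force: [0.8, -0.5, -1.7]
finger_gap: 0.229
grasp_force: 55.0
clock: 6.37
tool_pos: [0.4827, -0.1219, 0.1748]
tool_rot: [0.997, -0.075, -0.001, 0.001]
contact_force: [-0.4, -1.0, -2.5]
finger_gap: 0.232
grasp_force: 55.0
clock: 6.62
tool_pos: [0.4854, -0.1152, 0.1752]
tool_rot: [0.997, -0.071, -0.0, -0.0]
contact_force: [-0.3, 0.9, -2.0]
finger_gap: 0.232
grasp_force: 55.0
handle top in tool [  0.63112562   0.81179064 -39.50059933]
[ 0.48535282 -0.11519071  0.17523438] [-0.30991071  0.93191662 -2.01681854]
(np.float64(328.68463310399693), np.float64(147.37327157206227))
[ 0.54428416 -0.12555132] 30.30089782078966 0.6262803824501497 [  40   36   73   79 4065]
[ 5.98591502  0.19879226 13.52091384] -8.120714634103145
```

View pics/w3.png

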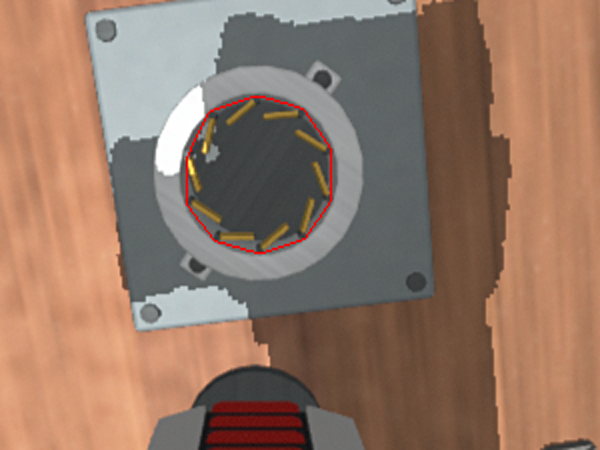

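The bore is centred near crop (258,173), with the rim concentric and the leaves all leaning in. The tool lies straight behind it. I'll move over it, lower the ball to 9 mm below the rim in the middle, and check.

```bash

python3 -m inch '[[1.5,0.03,0,0,0,0,255],[2,0.05,0,0,0,0,255],[1.5,0.04,0,0,0,0,255],[1,0.03,0,0,0,0,255],[0,0,0,0,0,0,255]]'
python3 -m inch '[[0,0,0,0,0,0,255],[0,0,2.5,0,0,0,255],[0,0,2.0,0,0,0,255],[0,0,1.5,0,0,0,255],[0,0,1.0,0,0,0,255]]'
python3 -m inch '[[0,0,0.8,0,0,0,255],[0,0,0.47,0,0,0,255],[0,0,0,0,0,0,255],[0,0,0,0,0,0,255]]'
python3 -c "
from h import *
s=status.observe();print(s['tool_pos'],s['contact_force'],s['clock'])"
```

```text
clock: 7.08
tool_pos: [0.5459, -0.1256, 0.1751]
tool_rot: [0.997, -0.071, 0.0, -0.0]
contact_force: [-0.6, 1.3, -1.5]
finger_gap: 0.232
grasp_force: 55.0
clock: 7.5
tool_pos: [0.5427, -0.126, 0.1041]
tool_rot: [0.997, -0.071, -0.001, -0.0]
contact_force: [0.3, -0.2, -1.6]
finger_gap: 0.232
grasp_force: 55.0
clock: 7.83
tool_pos: [0.5445, -0.1264, 0.0932]
tool_rot: [0.997, -0.072, 0.0, -0.0]
contact_force: [-0.4, -0.1, -2.3]
finger_gap: 0.231
grasp_force: 55.0
[ 0.54445357 -0.12640792  0.09324231] [-0.36976073 -0.11370272 -2.30706729] 7.8333
```

```bash

python3 -m inch '[[-0.05,-0.15,0,0,0,0,255],[0.5,0,0,0,0,0,255],[0.5,0,0,0,0,0,255],[0.3,0,0,0,0,0,255],[0.3,0,0,0,0,0,255]]'
python3 -m inch '[[0.3,0,0,0,0,0,255],[0.2,0,0,0,0,0,255]]'
python3 -m inch '[[0.15,0,0,0,0,0,255],[0,0,0,0,0,0,255]]'
python3 -m inch '[[0.1,0,0,0,0,0,255],[0,0,0,0,0,0,255]]'
python3 -m inch '[[0,0,0,0,0,0,255]]'
```

```text
clock: 8.25
tool_pos: [0.5605, -0.1272, 0.093]
tool_rot: [0.997, -0.072, 0.0, -0.0]
contact_force: [0.1, -0.1, -1.7]
finger_gap: 0.234
grasp_force: 55.0
clock: 8.42
tool_pos: [0.5651, -0.1279, 0.0927]
tool_rot: [0.997, -0.072, -0.0, -0.0]
contact_force: [-0.4, 0.5, -1.5]
finger_gap: 0.228
grasp_force: 55.0
clock: 8.58
tool_pos: [0.5664, -0.128, 0.0927]
tool_rot: [0.997, -0.072, -0.0, -0.0]
contact_force: [0.3, 0.1, -1.6]
finger_gap: 0.23
grasp_force: 55.0
clock: 8.75
tool_pos: [0.5672, -0.1282, 0.0927]
tool_rot: [0.997, -0.072, -0.0, -0.0]
contact_force: [-0.2, 0.3, -2.4]
finger_gap: 0.235
grasp_force: 55.0
clock: 8.83
tool_pos: [0.5671, -0.1282, 0.0928]
tool_rot: [0.997, -0.072, -0.0, -0.0]
contact_force: [-0.4, 0.4, -2.4]
finger_gap: 0.231
grasp_force: 55.0
```

```bash
g(){ grep -E 'tool_pos|contact'; }
python3 -m inch '[[-0.036,-0.408,0,0,0,0,255],[-0.106,-0.396,0,0,0,0,255],[-0.173,-0.371,0,0,0,0,255]]'|g
python3 -m inch '[[-0.235,-0.336,0,0,0,0,255],[-0.290,-0.290,0,0,0,0,255],[-0.336,-0.235,0,0,0,0,255]]'|g
python3 -m inch '[[-0.371,-0.173,0,0,0,0,255],[-0.396,-0.106,0,0,0,0,255],[-0.408,-0.036,0,0,0,0,255]]'|g
```

```text
tool_pos: [0.5658, -0.1156, 0.0928]
contact_force: [0.1, 0.3, -0.6]
tool_pos: [0.5583, -0.1058, 0.0928]
contact_force: [-0.1, -0.7, -2.6]
tool_pos: [0.547, -0.1014, 0.0929]
contact_force: [1.1, -1.7, -1.3]
```

```bash
g(){ grep -E 'tool_pos|contact'; }
python3 -m inch '[[-0.408,0.036,0,0,0,0,255],[-0.396,0.106,0,0,0,0,255],[-0.371,0.173,0,0,0,0,255]]'|g
python3 -m inch '[[-0.336,0.235,0,0,0,0,255],[-0.290,0.290,0,0,0,0,255],[-0.235,0.336,0,0,0,0,255]]'|g
python3 -m inch '[[-0.173,0.371,0,0,0,0,255],[-0.106,0.396,0,0,0,0,255],[-0.036,0.408,0,0,0,0,255]]'|g
python3 -m inch '[[0.036,0.408,0,0,0,0,255],[0.106,0.396,0,0,0,0,255],[0.173,0.371,0,0,0,0,255]]'|g
python3 -m inch '[[0.235,0.336,0,0,0,0,255],[0.290,0.290,0,0,0,0,255],[0.336,0.235,0,0,0,0,255]]'|g
python3 -m inch '[[0.371,0.173,0,0,0,0,255],[0.396,0.106,0,0,0,0,255],[0.408,0.036,0,0,0,0,255]]'|g
```

```text
tool_pos: [0.5354, -0.1032, 0.0931]
contact_force: [4.2, -1.8, -0.3]
tool_pos: [0.5258, -0.1102, 0.093]
contact_force: [6.3, 0.8, -1.2]
tool_pos: [0.5206, -0.1215, 0.0929]
contact_force: [4.4, 4.3, -0.8]
tool_pos: [0.5223, -0.1332, 0.0929]
contact_force: [3.9, 3.9, -2.2]
tool_pos: [0.5289, -0.1428, 0.0925]
contact_force: [1.2, 5.4, -1.8]
tool_pos: [0.5398, -0.1482, 0.0923]
contact_force: [-1.2, 2.5, -1.8]
```

```bash
g(){ grep -E 'tool_pos|contact'; }
python3 -m inch '[[0.47,0.014,0,0,0,0,255],[0.454,-0.108,0,0,0,0,255],[0.379,-0.177,0,0,0,0,255]]'|g
python3 -m inch '[[0.343,-0.240,0,0,0,0,255],[0.296,-0.296,0,0,0,0,255],[0.240,-0.343,0,0,0,0,255]]'|g
python3 -m inch '[[0.177,-0.379,0,0,0,0,255],[0.108,-0.404,0,0,0,0,255],[0.036,-0.417,0,0,0,0,255]]'|g
python3 -m inch '[[-0.036,-0.417,0,0,0,0,255],[-0.108,-0.404,0,0,0,0,255],[-0.177,-0.379,0,0,0,0,255]]'|g
python3 -m inch '[[-0.240,-0.343,0,0,0,0,255],[-0.296,-0.296,0,0,0,0,255],[-0.343,-0.240,0,0,0,0,255]]'|g
python3 -m inch '[[-0.379,-0.177,0,0,0,0,255],[-0.404,-0.108,0,0,0,0,255],[-0.417,-0.036,0,0,0,0,255]]'|g
```

```text
tool_pos: [0.5538, -0.1476, 0.0925]
contact_force: [-1.9, 1.1, -1.6]
tool_pos: [0.5645, -0.1398, 0.0929]
contact_force: [-2.4, -0.5, -1.5]
tool_pos: [0.5692, -0.128, 0.0929]
contact_force: [0.1, -0.3, -0.9]
tool_pos: [0.5673, -0.1155, 0.0929]
contact_force: [-0.8, 0.6, -1.8]
tool_pos: [0.5596, -0.1058, 0.0929]
contact_force: [-1.1, -0.9, -1.1]
tool_pos: [0.5482, -0.1012, 0.0929]
contact_force: [0.7, -2.6, -1.0]
```

```bash
g(){ grep -E 'tool_pos|contact'; }
python3 -m inch '[[-0.417,0.036,0,0,0,0,255],[-0.404,0.108,0,0,0,0,255],[-0.379,0.177,0,0,0,0,255]]'|g
python3 -m inch '[[-0.343,0.240,0,0,0,0,255],[-0.296,0.296,0,0,0,0,255],[-0.240,0.343,0,0,0,0,255]]'|g
python3 -m inch '[[-0.177,0.379,0,0,0,0,255],[-0.108,0.404,0,0,0,0,255],[-0.036,0.417,0,0,0,0,255]]'|g
python3 -m inch '[[0.036,0.417,0,0,0,0,255],[0.108,0.404,0,0,0,0,255],[0.177,0.379,0,0,0,0,255]]'|g
python3 -m inch '[[0.240,0.343,0,0,0,0,255],[0.296,0.296,0,0,0,0,255],[0.343,0.240,0,0,0,0,255]]'|g
python3 -m inch '[[0.379,0.177,0,0,0,0,255],[0.404,0.108,0,0,0,0,255],[0.417,0.036,0,0,0,0,255]]'|g
```

```text
tool_pos: [0.5361, -0.1028, 0.093]
contact_force: [3.4, -1.9, -1.4]
tool_pos: [0.5261, -0.1102, 0.093]
contact_force: [4.0, 0.3, -1.5]
tool_pos: [0.5209, -0.1218, 0.0928]
contact_force: [3.6, 3.9, -1.8]
tool_pos: [0.5227, -0.1339, 0.0927]
contact_force: [2.5, 2.1, -1.8]
tool_pos: [0.5298, -0.1436, 0.0925]
contact_force: [0.5, 4.1, -1.3]
tool_pos: [0.5411, -0.1489, 0.0924]
contact_force: [-1.9, 3.7, -1.8]
```

```bash
g(){ grep -E 'tool_pos|contact'; }
python3 -m inch '[[0.465,0.013,0,0,0,0,255],[0.452,-0.110,0,0,0,0,255],[0.387,-0.180,0,0,0,0,255]]'|g
python3 -m inch '[[0.350,-0.245,0,0,0,0,255],[0.302,-0.302,0,0,0,0,255],[0.245,-0.350,0,0,0,0,255]]'|g
python3 -m inch '[[0.180,-0.387,0,0,0,0,255],[0.110,-0.412,0,0,0,0,255]]'|g
python3 -m inch '[[0.037,-0.425,0,0,0,0,255],[-0.037,-0.425,0,0,0,0,255]]'|g
python3 -m inch '[[-0.110,-0.412,0,0,0,0,255],[-0.180,-0.387,0,0,0,0,255]]'|g
python3 -m inch '[[-0.245,-0.350,0,0,0,0,255],[-0.302,-0.302,0,0,0,0,255]]'|g
python3 -m inch '[[-0.350,-0.245,0,0,0,0,255],[-0.387,-0.180,0,0,0,0,255]]'|g
python3 -m inch '[[-0.412,-0.110,0,0,0,0,255],[-0.425,-0.037,0,0,0,0,255]]'|g
```

```text
tool_pos: [0.5548, -0.1481, 0.0926]
contact_force: [-3.5, 3.1, -0.6]
tool_pos: [0.5654, -0.1403, 0.0928]
contact_force: [-2.7, 0.2, -1.2]
tool_pos: [0.5692, -0.1326, 0.0928]
contact_force: [-1.6, -0.3, -1.7]
tool_pos: [0.5705, -0.1242, 0.0929]
contact_force: [-3.0, -3.0, -1.7]
tool_pos: [0.5686, -0.1157, 0.0929]
contact_force: [-1.5, -0.2, -0.9]
tool_pos: [0.5641, -0.1087, 0.093]
contact_force: [-0.6, -3.3, -1.8]
tool_pos: [0.5572, -0.1031, 0.0929]
contact_force: [0.1, -1.9, -2.0]
tool_pos: [0.5493, -0.1008, 0.093]
contact_force: [2.0, -3.8, -1.6]
```

```bash
g(){ grep -E 'tool_pos|contact'; }
python3 -m inch '[[-0.425,0.037,0,0,0,0,255],[-0.412,0.110,0,0,0,0,255],[-0.387,0.180,0,0,0,0,255]]'|g
python3 -m inch '[[-0.350,0.245,0,0,0,0,255],[-0.302,0.302,0,0,0,0,255],[-0.245,0.350,0,0,0,0,255]]'|g
python3 -m inch '[[-0.180,0.387,0,0,0,0,255],[-0.110,0.412,0,0,0,0,255],[-0.037,0.425,0,0,0,0,255]]'|g
python3 -m inch '[[0.037,0.425,0,0,0,0,255],[0.110,0.412,0,0,0,0,255],[0.180,0.387,0,0,0,0,255]]'|g
python3 -m inch '[[0.245,0.350,0,0,0,0,255],[0.302,0.302,0,0,0,0,255],[0.350,0.245,0,0,0,0,255]]'|g
python3 -m inch '[[0.387,0.180,0,0,0,0,255],[0.412,0.110,0,0,0,0,255],[0.425,0.037,0,0,0,0,255]]'|g
python3 -m inch '[[0.475,-0.017,0,0,0,0,255],[0.442,-0.110,0,0,0,0,255],[0.387,-0.180,0,0,0,0,255]]'|g
python3 -m inch '[[0.350,-0.245,0,0,0,0,255],[0.302,-0.302,0,0,0,0,255],[0.245,-0.350,0,0,0,0,255]]'|g
python3 -m inch '[[0.180,-0.387,0,0,0,0,255],[0.110,-0.412,0,0,0,0,255]]'|g
python3 -m inch '[[0.037,-0.425,0,0,0,0,255],[-0.037,-0.425,0,0,0,0,255]]'|g
python3 -m inch '[[-0.110,-0.412,0,0,0,0,255],[-0.180,-0.387,0,0,0,0,255]]'|g
python3 -m inch '[[-0.245,-0.350,0,0,0,0,255],[-0.302,-0.302,0,0,0,0,255]]'|g
python3 -m inch '[[-0.350,-0.245,0,0,0,0,255],[-0.387,-0.180,0,0,0,0,255]]'|g
python3 -m inch '[[-0.412,-0.110,0,0,0,0,255],[-0.425,-0.037,0,0,0,0,255]]'|g
```

```text
tool_pos: [0.5367, -0.1023, 0.093]
contact_force: [4.0, -2.4, -1.6]
tool_pos: [0.5263, -0.1099, 0.0929]
contact_force: [4.7, 1.2, -1.5]
tool_pos: [0.5212, -0.1219, 0.0927]
contact_force: [2.5, 3.7, -0.9]
tool_pos: [0.523, -0.1345, 0.0927]
contact_force: [1.2, 1.3, -1.5]
tool_pos: [0.5304, -0.1442, 0.0925]
contact_force: [0.7, 5.4, -1.6]
tool_pos: [0.5417, -0.1493, 0.0924]
contact_force: [-2.2, 5.1, -1.9]
tool_pos: [0.5551, -0.1484, 0.0924]
contact_force: [-5.0, 2.7, -1.2]
tool_pos: [0.5658, -0.1408, 0.0926]
contact_force: [-4.9, -1.3, -2.1]
tool_pos: [0.5696, -0.1331, 0.0926]
contact_force: [-4.1, -0.2, -0.9]
tool_pos: [0.5712, -0.1247, 0.0929]
contact_force: [-3.1, -3.3, -1.7]
tool_pos: [0.5693, -0.1162, 0.0929]
contact_force: [-2.7, -2.1, -1.7]
tool_pos: [0.5651, -0.109, 0.0931]
contact_force: [-1.6, -4.9, -1.6]
tool_pos: [0.5581, -0.1034, 0.093]
contact_force: [0.4, -1.7, -1.3]
tool_pos: [0.5502, -0.101, 0.0931]
contact_force: [0.6, -4.0, -1.5]
```

```bash
g(){ grep -E 'clock|tool_pos|contact'; }
python3 -m inch '[[0,0.8,0,0,0,0,255],[0,0.8,0,0,0,0,255],[0,0.8,0,0,0,0,255],[0,0,0,0,0,0,255],[0,0,-2,0,0,0,255]]'|g
python3 -m inch '[[0,0,-3,0,0,0,255],[0,0,-3,0,0,0,255],[-2,0,0,0,0,0,255],[-2.3,0,0,0,0,0,255],[-2,0,0,0,0,0,255]]'|g
python3 -m inch '[[0,0,0,0,0,0,255],[0,0,0,0,0,0,255],[0,0,0,0,0,0,255],[0,0,0,0,0,0,255]]'|g
python3 - <<'E'
from h import *
import pickle
d=cam('wrist');pickle.dump(d,open('w4.pkl','wb'))
u,v=map(int,proj(d,[.5455,-.1252,.044]));save(d,'w4.png',(u-50,v-50,u+50,v+50),6);print(u,v)
E
```

```text
clock: 19.0
tool_pos: [0.5445, -0.1256, 0.11]
contact_force: [-1.5, 0.1, -1.9]
clock: 19.42
tool_pos: [0.4834, -0.116, 0.173]
contact_force: [-0.9, 0.1, -1.9]
clock: 19.75
tool_pos: [0.485, -0.116, 0.1728]
contact_force: [-0.0, -0.0, -0.5]
327 146
```

View pics/w4.png

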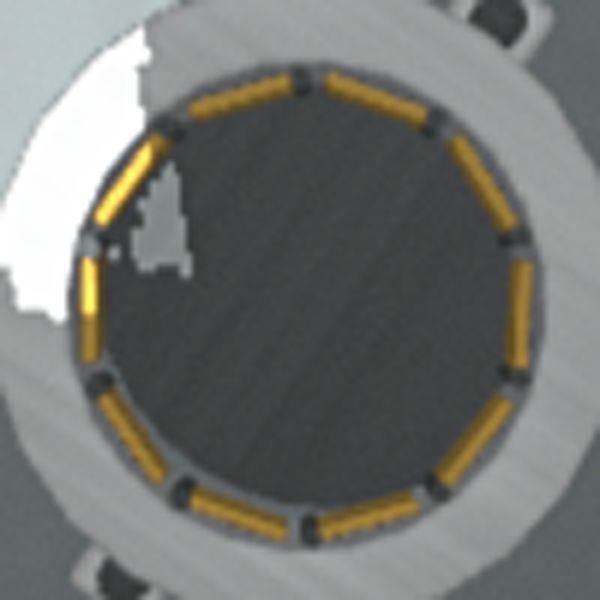

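All ten leaves now lie along the wall between their pivots, with free ends at about the same radius (~±0.5 mm). A few spots saw under 2 N, so I'll do one more, slightly firmer circle with the centre fitted from the measured forces.

```bash
python3 - <<'E'
from h import *
from scipy.optimize import least_squares
D=np.array([[.5705,-.1242,-3,-3],[.5686,-.1157,-1.5,-.2],[.5641,-.1087,-.6,-3.3],[.5572,-.1031,.1,-1.9],[.5493,-.1008,2,-3.8],[.5367,-.1023,4,-2.4],[.5263,-.1099,4.7,1.2],[.5212,-.1219,2.5,3.7],[.523,-.1345,1.2,1.3],[.5304,-.1442,.7,5.4],[.5417,-.1493,-2.2,5.1],[.5551,-.1484,-5,2.7],[.5658,-.1408,-4.9,-1.3],[.5696,-.1331,-4.1,-.2],[.5712,-.1247,-3.1,-3.3],[.5693,-.1162,-2.7,-2.1],[.5651,-.109,-1.6,-4.9],[.5581,-.1034,.4,-1.7],[.5502,-.101,.6,-4.]])
def f(x):
    v=D[:,:2]-x[:2];r=np.linalg.norm(v,axis=1);F=-(D[:,2:]*v).sum(1)/r
    return (r-x[2])*1e3-F/3
o=least_squares(f,[.545,-.125,.0225]);print(o.x,f(o.x).round(2))
s=status.observe();M=R.from_quat(s['tool_rot']).as_matrix();print(s['tool_pos'],M.T@(np.r_[o.x[:2],.093]-s['tool_pos'])*100)
E
```

```text
[ 0.54601555 -0.12504122  0.02373124] [-0.27  0.22 -0.24  0.35 -0.43 -0.4   0.13  0.61  0.62 -0.56 -0.64 -0.11
  0.55 -0.08  0.41  0.09 -0.26  0.63 -0.61]
[ 0.48489884 -0.11600632  0.17271309] [6.17750497 0.02342302 7.97172954]
```

```bash
g(){ grep -E 'tool_pos|contact'; }
python3 -m inch '[[2,0.02,0,0,0,0,255],[2.18,0,0,0,0,0,255],[2,0,0,0,0,0,255],[0,0,0,0,0,0,255],[0,0,0,0,0,0,255]]'|g
python3 -m inch '[[0,0,2.5,0,0,0,255],[0,0,2.5,0,0,0,255],[0,0,2,0,0,0,255],[0,0,0.97,0,0,0,255],[0,0,0,0,0,0,255]]'|g
python3 -m inch '[[0,0,0,0,0,0,255],[0,0,0,0,0,0,255]]'|g
python3 -m inch '[[0.8,0,0,0,0,0,255],[0.8,0,0,0,0,0,255],[0.5,0,0,0,0,0,255],[0.2,0,0,0,0,0,255],[0.15,0,0,0,0,0,255]]'|g
python3 -m inch '[[0.09,0,0,0,0,0,255],[0,0,0,0,0,0,255]]'|g
python3 -m inch '[[-0.039,-0.441,0,0,0,0,255],[-0.115,-0.428,0,0,0,0,255],[-0.187,-0.401,0,0,0,0,255]]'|g
python3 -m inch '[[-0.254,-0.363,0,0,0,0,255],[-0.313,-0.313,0,0,0,0,255],[-0.363,-0.254,0,0,0,0,255]]'|g
python3 -m inch '[[-0.401,-0.187,0,0,0,0,255],[-0.428,-0.115,0,0,0,0,255],[-0.441,-0.039,0,0,0,0,255]]'|g
```

```text
tool_pos: [0.546, -0.1249, 0.172]
contact_force: [-0.5, 0.0, -2.2]
tool_pos: [0.5437, -0.1247, 0.0912]
contact_force: [-0.4, -0.0, -1.0]
tool_pos: [0.546, -0.1251, 0.0943]
contact_force: [-0.2, 0.4, -1.8]
tool_pos: [0.5701, -0.1285, 0.0931]
contact_force: [-1.9, -0.2, -1.1]
tool_pos: [0.5703, -0.1286, 0.0929]
contact_force: [-0.6, 0.0, -1.6]
tool_pos: [0.5686, -0.1151, 0.093]
contact_force: [-0.5, 0.6, -2.1]
tool_pos: [0.5609, -0.1049, 0.0932]
contact_force: [-1.0, -4.9, -1.6]
tool_pos: [0.5494, -0.0999, 0.0935]
contact_force: [2.4, -5.7, -1.0]
```

```bash
g(){ grep -E 'tool_pos|contact'; }
python3 -m inch '[[-0.441,0.039,0,0,0,0,255],[-0.428,0.115,0,0,0,0,255],[-0.401,0.187,0,0,0,0,255]]'|g
python3 -m inch '[[-0.363,0.254,0,0,0,0,255],[-0.313,0.313,0,0,0,0,255],[-0.254,0.363,0,0,0,0,255]]'|g
python3 -m inch '[[-0.187,0.401,0,0,0,0,255],[-0.115,0.428,0,0,0,0,255],[-0.039,0.441,0,0,0,0,255]]'|g
python3 -m inch '[[0.039,0.441,0,0,0,0,255],[0.115,0.428,0,0,0,0,255],[0.187,0.401,0,0,0,0,255]]'|g
python3 -m inch '[[0.254,0.363,0,0,0,0,255],[0.313,0.313,0,0,0,0,255],[0.363,0.254,0,0,0,0,255]]'|g
python3 -m inch '[[0.401,0.187,0,0,0,0,255],[0.428,0.115,0,0,0,0,255],[0.441,0.039,0,0,0,0,255]]'|g
```

```text
tool_pos: [0.5368, -0.1011, 0.0937]
contact_force: [5.6, -2.8, -1.7]
tool_pos: [0.526, -0.1088, 0.0935]
contact_force: [7.1, 1.5, -0.8]
tool_pos: [0.5205, -0.121, 0.0934]
contact_force: [2.7, 3.3, -0.8]
tool_pos: [0.5222, -0.1337, 0.0932]
contact_force: [4.5, 4.1, -1.4]
tool_pos: [0.5293, -0.144, 0.0928]
contact_force: [0.4, 6.3, -1.6]
tool_pos: [0.5408, -0.1496, 0.0925]
contact_force: [-2.9, 5.7, -0.9]
```

Now the far half again, with the centre 1.3 mm further out in +x.

```bash
g(){ grep -E 'tool_pos|contact'; }
python3 -m inch '[[0.49,-0.039,0,0,0,0,255],[0.468,-0.115,0,0,0,0,255],[0.441,-0.187,0,0,0,0,255]]'|g
python3 -m inch '[[0.363,-0.254,0,0,0,0,255],[0.313,-0.313,0,0,0,0,255],[0.254,-0.363,0,0,0,0,255]]'|g
python3 -m inch '[[0.187,-0.401,0,0,0,0,255],[0.115,-0.428,0,0,0,0,255]]'|g
python3 -m inch '[[0.039,-0.441,0,0,0,0,255],[-0.039,-0.441,0,0,0,0,255]]'|g
python3 -m inch '[[-0.115,-0.428,0,0,0,0,255],[-0.187,-0.401,0,0,0,0,255]]'|g
python3 -m inch '[[-0.254,-0.363,0,0,0,0,255],[-0.313,-0.313,0,0,0,0,255]]'|g
python3 -m inch '[[-0.363,-0.254,0,0,0,0,255],[-0.401,-0.187,0,0,0,0,255]]'|g
python3 -m inch '[[-0.428,-0.115,0,0,0,0,255],[-0.441,-0.039,0,0,0,0,255]]'|g
```

```text
tool_pos: [0.5551, -0.1488, 0.0925]
contact_force: [-6.5, 3.3, -1.4]
tool_pos: [0.5661, -0.1412, 0.0927]
contact_force: [-4.4, -1.4, -1.1]
tool_pos: [0.57, -0.1334, 0.0927]
contact_force: [-4.7, -0.1, -2.2]
tool_pos: [0.5718, -0.1249, 0.093]
contact_force: [-5.6, -4.6, -1.1]
tool_pos: [0.5699, -0.1163, 0.093]
contact_force: [-3.7, -2.9, -2.0]
tool_pos: [0.566, -0.1089, 0.0934]
contact_force: [-1.0, -7.5, -0.9]
tool_pos: [0.559, -0.1032, 0.0934]
contact_force: [0.1, -1.3, -2.0]
tool_pos: [0.5511, -0.1002, 0.0936]
contact_force: [2.9, -5.8, -1.9]
```

```bash
g(){ grep -E 'clock|tool_pos|contact'; }
python3 -m inch '[[0,0.8,0,0,0,0,255],[0,0.8,0,0,0,0,255],[0,0.9,0,0,0,0,255],[0,0,0,0,0,0,255],[0,0,-2,0,0,0,255]]'|g
python3 -m inch '[[0,0,-3,0,0,0,255],[0,0,-3,0,0,0,255],[-2,0,0,0,0,0,255],[-2.3,0,0,0,0,0,255],[-2,0,0,0,0,0,255]]'|g
python3 -m inch '[[0,0,0,0,0,0,255],[0,0,0,0,0,0,255],[0,0,0,0,0,0,255],[0,0,0,0,0,0,255]]'|g
python3 - <<'E'
from h import *
import pickle
def ang(d,mn=25):
    u,v=map(int,proj(d,[.5452,-.1252,.042]));w=50
    f=cv2.resize(d['frame'][v-w:v+w,u-w:u+w],None,fx=4,fy=4,interpolation=cv2.INTER_CUBIC)
    h=cv2.cvtColor(f,cv2.COLOR_RGB2HSV);m=((h[...,1]>100)&(h[...,0]>10)&(h[...,0]<35)&(h[...,2]>80)).astype(np.uint8)
    n,l,st,ce=cv2.connectedComponentsWithStats(m);I=[i for i in range(1,n) if st[i][4]>mn*16]
    L=[]
    for i in I:
        vv,uu=np.nonzero(l==i);P=np.array([onz(d,a/4+u-w,b/4+v-w,.042)[:2] for a,b in zip(uu[::5],vv[::5])])
        c=P.mean(0);U,S,V=np.linalg.svd(P-c,full_matrices=False);t=(P-c)@V[0];L.append((c,V[0],np.ptp(t)))
    C=np.array([x[0] for x in L]);A=np.c_[2*C,np.ones(len(C))];s=np.linalg.lstsq(A,(C**2).sum(1),rcond=None)[0][:2]
    for c,t,ln in sorted(L,key=lambda x:np.arctan2(*(x[0]-s)[::-1])):
        r=c-s;a=np.arctan2(r[1],r[0]);tt=np.arctan2(t[1],t[0])-a-np.pi/2;tt=(tt+np.pi/2)%np.pi-np.pi/2
        print(round(np.degrees(a)),'r %.1f len %.1f ang %.3f'%(np.hypot(*r)*1e3,ln*1e3,tt))
    print(s)
ang(pickle.load(open('w4.pkl','rb')));d=cam('wrist');pickle.dump(d,open('w5.pkl','wb'));ang(d)
E
```

```text
clock: 25.55
tool_pos: [0.5447, -0.1254, 0.1103]
contact_force: [-0.6, 0.9, -3.4]
clock: 25.97
tool_pos: [0.4835, -0.1157, 0.1733]
contact_force: [-0.2, 0.5, -2.8]
clock: 26.3
tool_pos: [0.4851, -0.1158, 0.1731]
contact_force: [-0.4, -0.1, -1.7]
-171 r 28.1 len 13.7 ang -0.022
-135 r 28.1 len 13.5 ang -0.019
-99 r 28.1 len 13.7 ang 0.010
-63 r 28.2 len 13.5 ang -0.017
-27 r 28.1 len 13.5 ang -0.019
9 r 28.0 len 13.2 ang -0.014
45 r 28.1 len 13.6 ang -0.032
82 r 28.2 len 13.3 ang -0.021
117 r 28.0 len 13.6 ang -0.038
153 r 28.1 len 13.7 ang -0.032
[ 0.54429986 -0.1253215 ]
-171 r 28.1 len 13.6 ang -0.019
-135 r 28.1 len 13.6 ang -0.007
-99 r 28.2 len 13.6 ang -0.020
-63 r 28.1 len 13.7 ang -0.026
-27 r 28.1 len 13.3 ang -0.022
9 r 28.0 len 13.2 ang -0.022
45 r 28.1 len 13.9 ang -0.037
81 r 28.1 len 13.3 ang 0.016
117 r 28.1 len 13.3 ang -0.034
153 r 28.1 len 13.5 ang -0.033
[ 0.54433074 -0.12539121]
```

All ten leaves read flush: same radius (28.1 mm) and angles within the pixel error. Next I carry the tool to 3 cm short of the holder and measure the hole.

```bash
g(){ grep -E 'clock|tool_pos|contact'; }
python3 -m inch '[[0.18,-3.04,0,0,0,0,255],[0.18,-3.04,0,0,0,0,255],[0.18,-3.04,0,0,0,0,255],[0.18,-3.04,0,0,0,0,255],[0.18,-3.04,0,0,0,0,255]]'|g
python3 -m inch '[[0.18,-3.04,0,0,0,0,255],[0.18,-3.04,0,0,0,0,255],[0.18,-3.04,0,0,0,0,255],[0.18,-3.04,0,0,0,0,255],[0,0,0,0,0,0,255]]'|g
python3 -m inch '[[0,0,0,0,0,0,255],[0,0,0,0,0,0,255],[0,0,0,0,0,0,255],[0,0,0,0,0,0,255]]'|g
python3 - <<'E'
from h import *
import pickle
s=status.observe();M=R.from_quat(s['tool_rot']).as_matrix()
d=cam('wrist');pickle.dump(d,open('w6.pkl','wb'))
u,v=map(int,proj(d,[.570,.1495,.06]));print(u,v,s['tool_pos'])
h=cv2.cvtColor(d['frame'],cv2.COLOR_RGB2HSV);print(h[v-24:v+25:4,u-32:u+33:4,2])
Q=np.array([onz(pickle.load(open('w2.pkl','rb')),*p,.06) for p in((294,180),(377,182),(372,262),(293,260))]);print(Q.mean(0),np.linalg.norm(np.diff(Q,axis=0),axis=1))
E
```

```text
clock: 26.77
tool_pos: [0.5155, 0.035, 0.173]
contact_force: [1.3, 0.7, -2.0]
clock: 27.18
tool_pos: [0.54, 0.1594, 0.1729]
contact_force: [-2.0, -0.2, -1.7]
clock: 27.52
tool_pos: [0.5396, 0.1515, 0.1731]
contact_force: [-0.1, 0.2, -1.4]
323 188 [0.53956185 0.15151721 0.17306746]
[[164 166 165 166 167 168 169 165 168 169 167 167 167 168 166 161 159]
 [164 166 164 166 167 167 166 166 167 167 168 168 170 164 167 164 156]
 [165 163 167 166 165 166 167 167 166 170 168 151 154 150 168 165 156]
 [165 164 164 166 165 165 166 170 122  28  31 155 153 149 166 168 160]
 [166 165 166 165 165 168  89  29  31  33  31 162 153 154 156 170 165]
 [166 165 163 165 148 113  31  32  34  33  31  46 154 154 146 166 166]
 [164 164 156 161 166 109 106  34  32  34  29  28 160 151 153 159 170]
 [169 164 156 157 164 130 113  26  31  47 118 119 126 151 154 155 166]
 [163 167 162 155 162 164 110 113 126 119 113 115 112 162 168 166 168]
 [152 169 166 155 159 165 114 116 114 116 117 159 167 167 166 168 166]
 [151 165 168 160 157 162 164 112 122 164 166 166 167 165 167 166 166]
 [154 154 168 165 157 162 163 165 164 166 166 165 166 166 166 166 166]
 [152 149 165 168 161 165 164 165 164 166 166 165 167 165 168 168 166]]
[0.5686912  0.14841756 0.06      ] [0.07008648 0.07102312 0.0702205 ]
```

```bash
python3 - <<'E'
from h import *
import pickle
d=pickle.load(open('w6.pkl','rb'));s=status.observe();M=R.from_quat(s['tool_rot']).as_matrix()
h=cv2.cvtColor(d['frame'],cv2.COLOR_RGB2HSV)[...,2];m=(h<138).astype(np.uint8)
n,l,st,ce=cv2.connectedComponentsWithStats(m);i=l[188,323];print(st[i])
c=max(cv2.findContours((l==i).astype(np.uint8),0,1)[0],key=cv2.contourArea);r=cv2.minAreaRect(c);print(r)
p=onz(d,*r[0],.06);print(p,M.T@(p-s['tool_pos'])*100)
Q=np.array([onz(d,*q,.06) for q in cv2.boxPoints(r)]);print(np.linalg.norm(np.diff(Q,axis=0),axis=1))
# handle
hh=cv2.cvtColor(d['frame'],cv2.COLOR_RGB2HSV);mm=((hh[...,0]<6)|(hh[...,0]>174))&(hh[...,1]>170)&(hh[...,2]>60);mm[:230]=0
v,u=np.nonzero(mm);print(np.percentile(u,[1,50,99]),np.percentile(v,[1,50,99]),mm.sum())
E
```

```text
[308 173  34  34 691]
((324.3150329589844, 189.49314880371094), (26.152347564697266, 26.814430236816406), 65.55604553222656)
[0.56888921 0.14900514 0.06      ] [ 2.9361403  -0.16398301 11.31639901]
[0.020357   0.01994689 0.02066553]
[301.  327.5 354. ] [262. 305. 341.] 3864
```

```bash
g(){ grep -E 'clock|tool_pos|contact'; }
python3 -m inch '[[1.5,-0.1,0,0,0,0,255],[1.45,-0.1,0,0,0,0,255],[0,0,1.5,0,0,0,255],[0,0,1.5,0,0,0,255],[0,0,1.2,0,0,0,255]]'|g
python3 -m inch '[[0,0,0,0,0,0,255],[0,0,0,0,0,0,255],[0,0,0,0,0,0,255]]'|g
python3 -m inch '[[0,0,0.5,0,0,0,255],[0,0,0.5,0,0,0,255],[0,0,0,0,0,0,255]]'|g
python3 -m inch '[[0,0,0.5,0,0,0,255],[0,0,0.3,0,0,0,255],[0,0,0,0,0,0,255]]'|g
```

```text
clock: 27.98
tool_pos: [0.569, 0.1496, 0.1303]
contact_force: [-0.0, -1.1, -1.0]
clock: 28.23
tool_pos: [0.5692, 0.1505, 0.1318]
contact_force: [0.4, -0.2, -0.9]
clock: 28.48
tool_pos: [0.5686, 0.1503, 0.1204]
contact_force: [-0.8, -0.3, -1.3]
clock: 28.73
tool_pos: [0.5686, 0.1504, 0.1123]
contact_force: [-1.7, 0.4, -1.5]
```

```bash
g(){ grep -E 'clock|tool_pos|contact'; }
python3 -m inch '[[0.03,0.1,0.6,0,0,0,255],[0,0,1,0,0,0,255],[0,0,0.6,0,0,0,255]]'|g
python3 -m inch '[[0,0,0.8,0,0,0,255],[0,0,0.5,0,0,0,255],[0,0,0.3,0,0,0,255],[0,0,0,0,0,0,255],[0,0,0,0,0,0,255]]'|g
python3 -m inch '[[0,0,0.15,0,0,0,255],[0,0,0,0,0,0,255]]'|g
python3 -m inch '[[0,0,0.1,0,0,0,255],[0,0,0,0,0,0,255],[0,0,0,0,0,0,255]]'|g
```

```text
clock: 28.98
tool_pos: [0.5688, 0.1492, 0.0898]
contact_force: [-1.3, 0.5, -1.4]
clock: 29.4
tool_pos: [0.5691, 0.1495, 0.075]
contact_force: [-0.4, 0.9, -2.2]
clock: 29.57
tool_pos: [0.5692, 0.1495, 0.0738]
contact_force: [0.1, 0.2, -1.6]
clock: 29.82
tool_pos: [0.5691, 0.1495, 0.0727]
contact_force: [-0.1, -0.1, -1.6]
```

```bash
g(){ grep -E 'clock|tool_pos|contact'; }
python3 -m inch '[[0,0,0.1,0,0,0,255],[0,0,0,0,0,0,255],[0,0,0,0,0,0,255]]'|g
python3 -m inch '[[0,0,0.08,0,0,0,255],[0,0,0,0,0,0,255],[0,0,0,0,0,0,255]]'|g
python3 -m inch '[[0,0,0.06,0,0,0,255],[0,0,0,0,0,0,255],[0,0,0,0,0,0,255]]'|g
```

```text
clock: 30.07
tool_pos: [0.569, 0.1494, 0.0716]
contact_force: [-0.1, 0.4, -2.7]
clock: 30.32
tool_pos: [0.5691, 0.1495, 0.0708]
contact_force: [-0.4, -0.9, -1.8]
clock: 30.57
tool_pos: [0.5692, 0.1495, 0.0705]
contact_force: [-1.7, -1.9, 4.5]
```

```bash
g(){ grep -E 'clock|tool_pos|contact|gap|grasp'; }
python3 -m inch '[[0,0,0,0,0,0,150],[0,0,0,0,0,0,100],[0,0,0,0,0,0,50],[0,0,0,0,0,0,50],[0,0,0,0,0,0,50]]'|g
python3 -m inch '[[0,0,0,0,0,0,50],[0,0,0,0,0,0,50],[0,0,0,0,0,0,50],[0,0,0,0,0,0,50],[0,0,0,0,0,0,50]]'|g
python3 -m inch '[[0,0,-0.5,0,0,0,50],[0,0,-1.5,0,0,0,50],[0,0,-2.5,0,0,0,50],[0,0,-3,0,0,0,50],[0,0,-3,0,0,0,50]]'|g
python3 -m inch '[[0,0,-2,0,0,0,50],[0,0,-1,0,0,0,50],[0,0,0,0,0,0,50],[0,0,0,0,0,0,50],[0,0,0,0,0,0,50]]'|g
python3 - <<'E'
from h import *
import pickle
ds={n:cam(n) for n in('scene','side','wrist')}
for n,d in ds.items():
    hh=cv2.cvtColor(d['frame'],cv2.COLOR_RGB2HSV);m=((hh[...,0]<6)|(hh[...,0]>174))&(hh[...,1]>170)&(hh[...,2]>60)
    u,v=map(int,proj(d,[.569,.1495,.09]));k=m.copy();k[:]=0;k[v-30:v+30,u-22:u+22]=m[v-30:v+30,u-22:u+22]
    b,a=np.nonzero(k);print(n,(u,v),k.sum(),a.min(),a.max(),b.min(),b.max(),a.mean(),b.mean())
d=ds['wrist']
hh=cv2.cvtColor(d['frame'],cv2.COLOR_RGB2HSV)
u,v=map(int,proj(d,[.569,.1495,.11]));
m=(((hh[...,0]<6)|(hh[...,0]>174))&(hh[...,1]>150)&(hh[...,2]>60)).astype(np.uint8)
n,l,st,ce=cv2.connectedComponentsWithStats(m);i=l[v,u];print(st[i],(u,v))
# collar: dark low-sat pixels around at z .066
P=[proj(d,[.569+.016*np.cos(a),.1495+.016*np.sin(a),.066]) for a in np.arange(0,6.3,.785)]
print([tuple(d['frame'][int(b),int(a)]) for a,b in P])
E
```

```text
clock: 30.98
tool_pos: [0.5691, 0.1495, 0.0701]
contact_force: [0.1, 0.2, 0.2]
finger_gap: 0.552
grasp_force: 0.0
clock: 31.4
tool_pos: [0.5691, 0.1495, 0.0702]
contact_force: [0.8, -0.3, -0.7]
finger_gap: 0.805
grasp_force: 0.0
clock: 31.82
tool_pos: [0.5686, 0.1494, 0.1765]
contact_force: [0.5, -0.6, 0.1]
finger_gap: 0.805
grasp_force: 0.0
clock: 32.23
tool_pos: [0.5684, 0.1491, 0.2038]
contact_force: [-0.6, 0.1, -0.5]
finger_gap: 0.802
grasp_force: 0.0
scene (276, 221) 124 272 281 212 232 276.11290322580646 221.33064516129033
side (378, 232) 217 372 388 220 244 379.51612903225805 230.89861751152074
wrist (326, 225) 994 313 341 210 247 326.9044265593561 229.8189134808853
[313 212  29  36 981] (326, 232)
[(np.uint8(61), np.uint8(58), np.uint8(52)), (np.uint8(74), np.uint8(66), np.uint8(56)), (np.uint8(119), np.uint8(128), np.uint8(132)), (np.uint8(137), np.uint8(24), np.uint8(20)), (np.uint8(248), np.uint8(69), np.uint8(59)), (np.uint8(119), np.uint8(34), np.uint8(36)), (np.uint8(57), np.uint8(60), np.uint8(60)), (np.uint8(56), np.uint8(60), np.uint8(59)), (np.uint8(61), np.uint8(58), np.uint8(52))]
```

The handle's rows and columns match those from before the pick (scene rows 212–232), so the tool is upright and fully down. The gripper is clear of everything.

```bash
python3 -c "
from cell import job
print(job.close_job())"
```

```text
the job is handed in; nothing more can be done
None
```

The job is handed in at about 32 s: all ten brass leaves measured flush by camera, the highest force I sampled was about 7.5 N, and the tool stands upright in its holder with the collar down.

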